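Open the leather-cement jar with the unknown thread

ROBOT

A 6-joint arm with a two-finger parallel gripper is mounted at the origin on the work surface. World frame = base frame: x ahead of the robot, y to its left, z up, the work surface at z = 0. Lengths are in m, angles in rad, forces in N, time in s.
With the tool pointing down it reaches from about 0.375 to 0.9 m from the base axis. Payload 3.1 kg.
Tool frame: the origin (TCP) lies at the very end of the fingers, on their centre line; the grasp point (between the pads) lies 19 mm behind it; z points along the fingers, y is the line along which they close (so a half turn about z gives the same grasp; the last joint's range is limited). The gripper opens to 85 mm and grips with 20 to 120 N. Pads are 22 mm wide; open, the fingers measure 114 mm over their backs; the gripper's body (76 mm by 85 mm) begins 54 mm behind the grasp point. The pads swing forward as they close: fully open they stand 13 mm farther back than shut.
Start: joints at [1.089, 0.527, 1.433, -0, 1.181, -0.178], TCP at [0.186, 0.597, 0.231] pointing down, gripper open.
Joint ranges: [-3.08, 3.08], [-0.75, 2.2], [0.22, 2.44], [-1.43, 4.57], [0, 2.65], [-2.85, 2.85]. Speed limits (rad/s): [2.79, 2.79, 3.14, 3.14, 3.14, 3.14].

INTERFACE

Orientations are given as a unit quaternion [x, y, z, w].
In Python, from station import sense, snapshot, camera_params, sign_off gives the robot as it stands.
- The arm moves only by the shell command python3 -m handwheel 'ROWS' [OPENING] [FORCE]. ROWS is JSON, a list that holds one entry, the list of rows, each a list of 4 numbers: the shift along the tool's x, y, z in units of 25 mm (1.0 is 25 mm), then the turn about the tool's z in units of 6 degrees (1.0 is 6 degrees). A call has 1 to 20 rows; each row shifts and turns the commanded pose from where the row before left it, along the tool's axes as they then stand; what a row does not reach is not made up. A row lasts 1/8 s, in which the tool goes at most 62.5 mm and 10.7 degrees, less where a joint would pass 70% of its speed; a pose out of reach is approached as far as the arm can. A call is refused whole if a number of a shift passes 1 or a number of a turn 1, either way. A call with a gripper value outside its range is refused whole. OPENING is the finger opening in mm, from 0 to 85.4, set as the call begins (- or left out, the last holds). The fingers move at their own pace and stop on an object; FORCE is the grip in N (left out, the last holds). Time passes only in rows, so rows that do not move let the fingers close. It gives the time, the measured TCP pose, the force, the opening and the grip force at its end, in the units of the state.
- sense(): the state, without advancing time (a new reading comes with each control period).
- snapshot(name): name is "scene" or "top" or "wrist"; returns (picture, depth): 400x640x3 uint8, red, green, blue; 400x640 float32, m along the optical axis (not along the pixel's ray), 0 where there is no reading.
- camera_params(name): a dict with "mtx" (3x3 intrinsics, pixels), "extrinsics" (4x4, takes a point from camera to world coordinates); the wrist camera has in their place "hand_eye" (4x4, takes a point from camera to tool coordinates, whose origin is the TCP and whose axes are the flange's). Camera axes: x right, y up, looking along -z (the intrinsics and any distortion apply to the point x, -y, -z); pixel columns grow to the right and rows downward; lengths in m; the calibration is good to about 2 mm. The wrist camera is an equidistant fisheye: a pixel r from the principal point sees the ray r / f radians off the axis. A picture is of the moment at which its call begins: read the wrist's pose just before it. camera_params takes no time and is no camera call.
- sign_off(): hands the job in; it is judged then, once.
The state is a dict: "t": time; "q": joint angles; "qd": joint speeds; "tau": joint torques, N m; "tcp_pos": TCP position; "tool_rot": TCP orientation; "force": force on the tool from outside, world axes, zero at the start; "ft_torque": the same for the moment, N m; "finger_gap": opening from 0.0 (shut) to 1.0 (fully open); "gripper_force": force on a finger pad.
Only numpy, scipy, OpenCV 4.12 (cv2) and the standard library are available. Lean on these libraries where they do the work, as an engineer would, in place of code of your own. Each camera call takes 0.05 s, during which the arm holds its last target. There are 200 camera calls.

TASK

Open the amber cement jar: its orange quick-turn cap comes off by a part turn, but some of these jars are left-handed and nothing outside shows which, so feel which way it gives, trying one way and then the other, turn it until it is released, and lift it off without pulling the jar up out of its wooden stand. Finish while still holding the cap in the gripper, level and above the open jar, its underside at least 80 mm above the jar's shoulder, and do not let go or put it down; leave the other things on the bench where they are.

Things in the scene. Friction and masses are not known exactly. Their poses are not given: they have to be found in the camera images.
- cap: Orange ribbed cap, diameter 52, height 40 mm, 0.06 kg, upright on the jar at first. Origin: centre of its underside, z up along the axis. It turns loosely about its axis, without rising. One way (clockwise or counter-clockwise, unseen, differs from jar to jar) it meets a hard stop 5 to 20 degrees from its start; the other way it turns freely.
- cap_grip (a point): Point on the cap's axis 28 mm above its origin, the height to grip: take the cap across its diameter from above at any yaw.
- jar_lock (a point): Centre of the jar's shoulder, 75 mm above the jar's origin. Two hidden lugs hold the cap down here until it is turned, the way that is free, about 42 degrees (0.73 rad) from its start; from there to at least 100 degrees it is released. Aim for 60. Lifted before that, the cap rises about 2 mm and then pulls the jar along.
- jar: Square amber jar, 66 x 66 mm, flat shoulder at 75 mm above its origin, with a 28 mm white neck 16 mm high (under the cap at first). Loose, about 0.5 to 0.9 kg with its contents. Origin at the centre of its underside, z up. It stands in the stand's socket, which keeps it from turning but not from being lifted.
- stand: Wooden socket block fixed to the bench, 90 x 90 mm, 40 mm high; its socket (68 x 68 mm) has its floor 8 mm above the bench, so the jar's shoulder, where the cap's underside rests at first, is 83 mm and the top of the cap 123 mm above the bench. Origin at the centre of its underside on the bench, z up.
- spool: Bystander: cream thread spool standing upright, diameter 38 mm, height 50 mm; origin at the centre of its underside.
- dye_tin: Bystander: dark metal tin, diameter 60 mm, height 55 mm; origin at the centre of its underside.
- mallet: Bystander: wooden mallet lying flat, 260 mm long, 26 mm high; origin at its middle underneath, x along the handle.
- awl: Bystander: awl lying flat, 150 mm long, 26 mm high; origin at its middle underneath, x along it.
- leather_tray: Bystander: open tan leather tray 170 x 240 mm, 50 mm high; origin at the centre of its underside.
- wax_block: Bystander: yellow wax block 50 x 35 x 20 mm; origin at the centre of its underside.
- steel_rule: Bystander: steel rule 300 x 30 x 4 mm lying flat; origin at the centre of its underside.
Mind the look-alikes: they are no part of the job. Of the things like the cap, leave any that is blue; of the rest the larger one is meant. Several things have the shape of the stand; the one meant has the colours described above.

How it is judged:
On the way, in this order (a step that is already met when the one before it is completed fails the run):
1. the cap is turned past its lugs while it still sits on the jar (angle between the x axis of cap and the x axis of jar, either way round above 0.55 rad and z of cap in the frame of stand below 0.093 m and z of jar in the frame of stand below 0.012 m and angle between jar's own z axis and vertical below 0.1 rad), for 0.05 s.
2. the cap is lifted off the jar, which stays in its stand (z of cap in the frame of stand above 0.143 m and z of jar in the frame of stand below 0.012 m and angle between jar's own z axis and vertical below 0.1 rad), for 0.1 s.
At the end, for the whole second after the job is handed in: The fingers hold the cap still and level (within 17 degrees), its underside at least 60 mm above the jar's shoulder and within 120 mm sideways of the jar's axis, touching nothing else; the jar stands upright and fully down (within 4 mm) in its stand (all of step 2 and horizontal distance between cap and jar below 0.12 m and angle between cap's own z axis and vertical below 0.3 rad and contact force between the fingers and cap above 1 N and contact force between cap and jar below 0.3 N and linear speed of cap below 0.05 m/s); the arm keeps its last pose, push and grip.
It fails at once if the jar is pulled up out of its stand (raised by more than 22 mm) or tipped (z of jar in the frame of stand above 0.03 m or angle between jar's own z axis and vertical above 0.35 rad).
It fails at once if a bystander is moved by more than 30 mm (distance of any of spool, dye_tin, mallet, awl, leather_tray, wax_block, steel_rule from where it was at the start of the episode above 0.03 m).
It also fails if it takes over 45 s, if anything falls off the work surface, if the arm or the gripper's body presses on something with over 40 N, if the wrist force passes 120 N, or if a joint passes its speed limit or range.

## Working session

There is one attempt and no reset: what is moved stays moved. The work goes in short steps, Python scripts to look and compute and a shell command to move; the robot and the scene stay as the last step left them, time stands still between calls to the robot, and variables do not carry over. Pictures are saved under pics/ and viewed, at most 10 in all, crops included, and the job is handed in when it is done.

```bash
mkdir -p pics; python3 - <<'E'
from station import *
import cv2,numpy as np
s=sense();print({k:np.round(v,3).tolist() for k,v in s.items()})
for n in("top","scene"):
    p,d=snapshot(n);cv2.imwrite(f"pics/{n}.png",p[:,:,::-1]);np.save(f"pics/{n}_d.npy",d)
    print(camera_params(n))
E
```

```text
{'t': 0.0, 'q': [1.089, 0.528, 1.434, 0.0, 1.181, -0.178], 'qd': [-0.0, 0.001, 0.002, 0.002, -0.001, 0.0], 'tau': [-0.0, -44.234, -17.803, -0.0, 0.008, -0.0], 'tcp_pos': [0.186, 0.596, 0.23], 'tool_rot': [0.151, 0.989, -0.001, -0.0], 'force': [0.217, 0.404, 0.027], 'ft_torque': [-0.028, 0.008, -0.044], 'gripper_force': 0.0, 'finger_gap': 1.001}
{'mtx': array([[510.66723055,   0.        , 315.88983025],
       [  0.        , 510.66723055, 197.85113229],
       [  0.        ,   0.        ,   1.        ]]), 'extrinsics': array([[ 0.01466178,  0.99361545, -0.11186315,  0.37219887],
       [-0.99985447,  0.01554502,  0.00702757,  0.06513284],
       [ 0.00872162,  0.11174384,  0.99369877,  1.72111485],
       [ 0.        ,  0.        ,  0.        ,  1.        ]])}
{'mtx': array([[500.39224638,   0.        , 314.53937777],
       [  0.        , 500.39224638, 197.98511272],
       [  0.        ,   0.        ,   1.        ]]), 'extrinsics': array([[-0.78115088, -0.49235337,  0.38391595,  1.06032227],
       [ 0.62423943, -0.627072  ,  0.46594618,  0.68510426],
       [ 0.01133278,  0.60362974,  0.79718423,  1.16267258],
       [ 0.        ,  0.        ,  0.        ,  1.        ]])}
```

View pics/top.png

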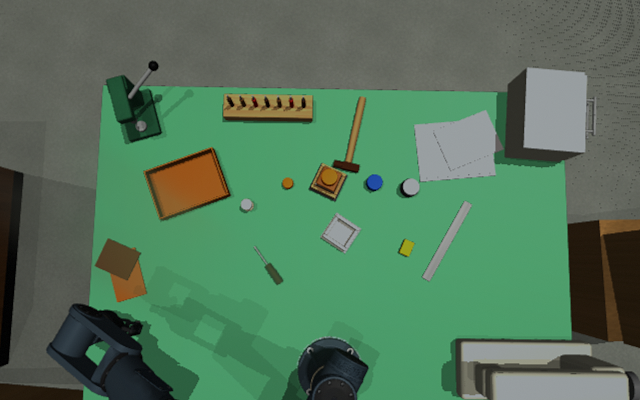

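View pics/scene.png

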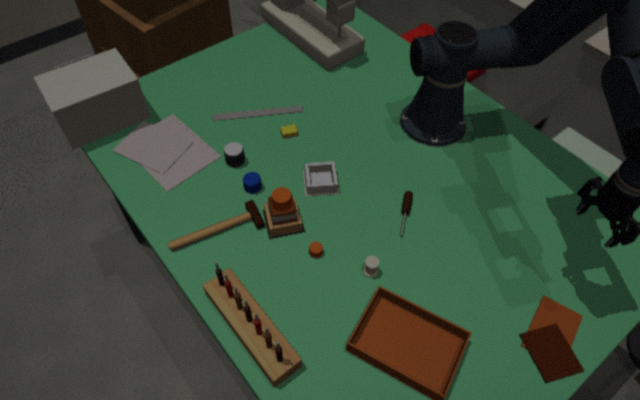

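Top view candidates for the cap: orange on the jar (329,177), a smaller orange one on the bench (288,184), and a blue one (374,183). The meant cap is the larger orange one at (329,177). For the stand there is a wooden one (329,181) and a pale grey one (341,232); the wooden one fits the description. The mallet head is close by at (346,167). Next I'll confirm in an enlarged crop and measure.

```bash
cat > h.py <<'E'
import numpy as np,cv2
from station import camera_params
def ray(n,u,v,z):
    c=camera_params(n);K=c["mtx"];E=c["extrinsics"]
    d=E[:3,:3]@np.array([(u-K[0,2])/K[0,0],-(v-K[1,2])/K[1,1],-1]);o=E[:3,3]
    return o+d*(z-o[2])/d[2]
E
python3 - <<'E'
from h import *
for n,(u0,v0,u1,v1) in {"top":(270,140,400,260),"scene":(220,160,350,270)}.items():
    p=cv2.imread(f"pics/{n}.png");D=np.load(f"pics/{n}_d.npy")
    c=cv2.resize(p[v0:v1,u0:u1],None,fx=5,fy=5,interpolation=cv2.INTER_CUBIC);cv2.imwrite(f"pics/{n}_crop.png",c)
    h=cv2.cvtColor(p,cv2.COLOR_BGR2HSV)
    m=cv2.inRange(h,(5,190,80),(20,255,255))
    k,l,st,ce=cv2.connectedComponentsWithStats(m)
    for i in range(1,k):
        u,v=ce[i]
        if st[i,4]>15 and u0<u<u1 and v0<v<v1: print(n,ce[i],st[i],D[int(v),int(u)],ray(n,u,v,.123))
    if n=="top":
        # pixels whose 3D height is near cap top
        cp=camera_params(n);K=cp["mtx"];E=cp["extrinsics"]
        V,U=np.mgrid[v0:v1,u0:u1];d=D[v0:v1,u0:u1]
        P=np.stack([(U-K[0,2])/K[0,0]*d,-(V-K[1,2])/K[1,1]*d,-d],-1)@E[:3,:3].T+E[:3,3]
        for a,b in((.112,.135),(.075,.092),(.033,.047)):
            s=(P[...,2]>a)&(P[...,2]<b)&(P[...,0]<.9)
            s&=(abs(U-329)<25)&(abs(V-181)<25)
            print(a,s.sum(),P[s].mean(0),cv2.minAreaRect(P[s][:,:2].astype(np.float32)))
E
```

```text
top [327.77978339 177.01805054] [317 167  22  24 277] 1.6182029 [0.61902536 0.01718119 0.123     ]
top [287.5        182.66666667] [283 178  10  10  84] 1.7076434 [0.59895459 0.14419524 0.123     ]
0.112 216 [0.62207134 0.01474811 0.12258495] ((0.6225991249084473, 0.014961395412683487), (0.052301306277513504, 0.04786337912082672), 1.8415488004684448)
0.075 165 [0.6149754  0.0154588  0.08258777] ((0.622340202331543, 0.014348212629556656), (0.06559531390666962, 0.06766743957996368), 64.88399505615234)
0.033 266 [0.61771542 0.01329211 0.0395456 ] ((0.6436374187469482, 0.0019468292593955994), (0.09837934374809265, 0.14535032212734222), 58.722625732421875)
scene [281.11057692 195.3125    ] [272 188  19  15 208] 1.3052452 [0.62290177 0.01660187 0.123     ]
scene [315.56701031 247.75257732] [310 243  12  10  97] 1.3230393 [0.65212615 0.19716721 0.123     ]
```

View pics/top_crop.png

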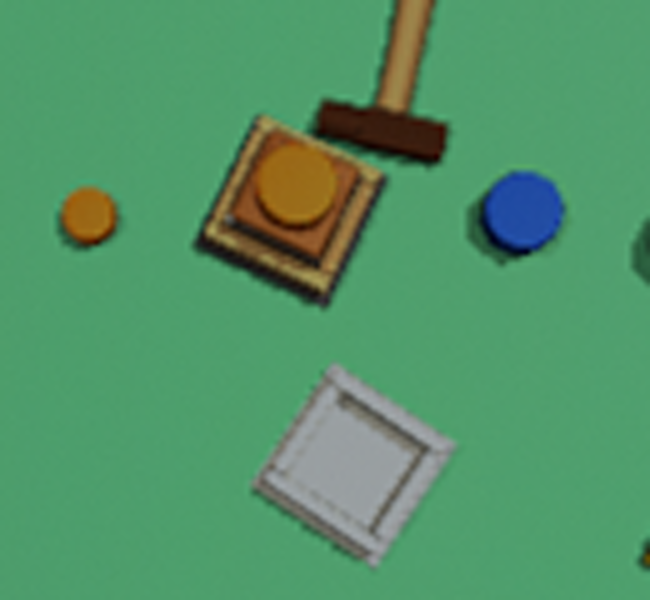

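The crop confirms it: the large orange cap on the amber jar in the wooden stand (crop 297,185), and the smaller orange one (88,215) and blue one (522,210) are decoys. The cap axis is at about (0.6225, 0.015). Moving over it at the current height.

```bash
python3 -m handwheel '[[[-1,-0.72,0,0],[-1,-0.72,0,0],[-1,-0.72,0,0],[-1,-0.72,0,0],[-1,-0.72,0,0],[-1,-0.72,0,0],[-1,-0.72,0,0],[-1,-0.72,0,0],[-1,-0.72,0,0],[-1,-0.72,0,0],[-1,-0.72,0,0],[-1,-0.72,0,0],[-1,-0.72,0,0],[-1,-0.72,0,0],[-1,-0.72,0,0],[-1,-0.72,0,0],[-1,-0.72,0,0],[-1,-0.72,0,0],[-1,-0.72,0,0],[-1,-0.72,0,0]]]' 85 60
cat > g.py <<'E'
import sys,numpy as np
from station import sense
from scipy.spatial.transform import Rotation as R
s=sense();t=np.array([float(a) for a in sys.argv[1:4]])
r=R.from_quat(s["tool_rot"])
print("t",s["t"],"tcp",np.round(s["tcp_pos"],4),"q",np.round(s["q"],3),"F",np.round(s["force"],1),"M",np.round(s["ft_torque"],2),"gap",s["finger_gap"],s["gripper_force"])
print("units",r.inv().apply(t-s["tcp_pos"])/.025,"yaw",np.degrees(np.arctan2(*r.as_matrix()[1::-1,0])))
E
python3 g.py .6225 .015 .19
```

```text
t: 2.6
tcp_pos: [0.5564, 0.103, 0.2309]
tool_rot: [0.151, 0.989, -0.0, -0.001]
force: [-0.1, -0.6, 1.0]
finger_gap: 0.995
gripper_force: 0.0
t 2.6 tcp [0.5564 0.103  0.2309] q [-0.014  0.449  1.583  0.     1.111 -1.282] F [-0.1 -0.6  1. ] M [-0.02 -0.06  0.02] gap 0.9952544997457037 0.0
units [-3.57453017 -2.56966739  1.63183698] yaw 162.64518851707453
```

```bash
python3 -m handwheel '[[[-1,-0.72,0,0],[-1,-0.72,0,0],[-1,-0.72,0.6,0],[-0.57,-0.41,1,0],[0,0,0,1],[0,0,0,1],[0,0,0,1],[0,0,0,0]]]'
python3 g.py .6225 .015 .19
python3 - <<'E'
from station import *
import cv2
p,d=snapshot("wrist");cv2.imwrite("pics/w1.png",p[:,:,::-1]);print(camera_params("wrist"))
E
```

```text
t: 3.6
tcp_pos: [0.6219, 0.0159, 0.1908]
tool_rot: [0.303, 0.953, -0.0, -0.001]
force: [-0.2, -0.3, -0.0]
finger_gap: 0.996
gripper_force: 0.0
t 3.6 tcp [0.6219 0.0159 0.1908] q [-0.154  0.57   1.479 -0.     1.093 -1.109] F [-0.2 -0.3 -0. ] M [-0.03 -0.03 -0.05] gap 0.9957050284334915 0.0
units [-0.04021851 -0.01699138  0.03237932] yaw 144.71790690400556
{'mtx': array([[309.70691629,   0.        , 316.95840732],
       [  0.        , 309.70691629, 197.17698435],
       [  0.        ,   0.        ,   1.        ]]), 'hand_eye': array([[-4.36914085e-04,  9.59428318e-01,  2.81952321e-01,
         7.10497634e-02],
       [ 9.99999905e-01,  4.18529108e-04,  1.25430302e-04,
         9.61108108e-04],
       [ 2.33612985e-06,  2.81952349e-01, -9.59428410e-01,
        -1.43401470e-01],
       [ 0.00000000e+00,  0.00000000e+00,  0.00000000e+00,
         1.00000000e+00]])}
```

View pics/w1.png

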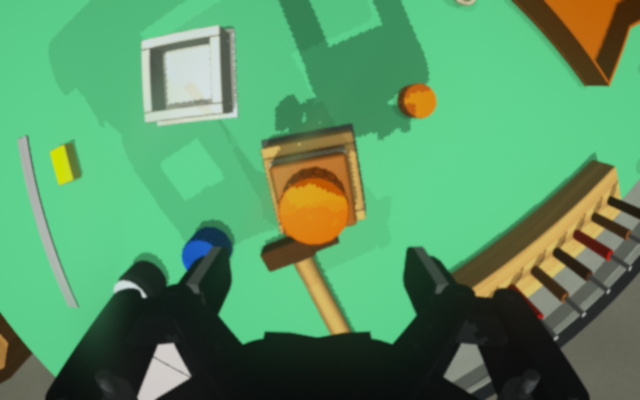

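The wrist view shows the cap at (313,210), almost midway between the finger tips (205,280) and (428,280). A quick ray check of the cap centre.

```bash
python3 - <<'E'
from station import *
import cv2,numpy as np
from scipy.spatial.transform import Rotation as R
s=sense();c=camera_params("wrist");K=c["mtx"];H=c["hand_eye"]
p,d=snapshot("wrist")
V,U=np.mgrid[0:400,0:640];x=(U-K[0,2])/K[0,0];y=(V-K[1,2])/K[1,1]
th=np.hypot(x,y)+1e-9;k=np.tan(th)/th
P=np.stack([x*k*d,-y*k*d,-d],-1)@H[:3,:3].T+H[:3,3]
P=R.from_quat(s["tool_rot"]).apply(P.reshape(-1,3)).reshape(P.shape)+s["tcp_pos"]
h=cv2.cvtColor(p,cv2.COLOR_RGB2HSV);m=cv2.inRange(h,(5,150,60),(25,255,255))>0
m&=(abs(P[...,2]-.123)<.006)&(np.hypot(P[...,0]-.622,P[...,1]-.015)<.05)
q=P[m].astype(np.float32);print(m.sum(),q.mean(0),cv2.minEnclosingCircle(q[:,:2]),cv2.minAreaRect(q[:,:2]))
E
```

```text
Traceback (most recent call last):
cv2.error: OpenCV(4.12.0) /io/opencv/modules/imgproc/src/shapedescr.cpp:201: error: (-215:Assertion failed) count >= 0 && (depth == CV_32F || depth == CV_32S) in function 'minEnclosingCircle'
```

```bash
python3 - <<'E'
from station import *
import cv2,numpy as np
from scipy.spatial.transform import Rotation as R
s=sense();c=camera_params("wrist");K=c["mtx"];H=c["hand_eye"]
p,d=snapshot("wrist")
V,U=np.mgrid[0:400,0:640];x=(U-K[0,2])/K[0,0];y=(V-K[1,2])/K[1,1]
th=np.hypot(x,y)+1e-9;k=np.tan(th)/th
P=np.stack([x*k*d,-y*k*d,-d],-1)@H[:3,:3].T+H[:3,3]
P=R.from_quat(s["tool_rot"]).apply(P.reshape(-1,3)).reshape(P.shape)+s["tcp_pos"]
print(d[212,313],P[212,313],P[100,250])
h=cv2.cvtColor(p,cv2.COLOR_RGB2HSV);m=cv2.inRange(h,(5,150,60),(25,255,255))>0
m&=(abs(P[...,2]-P[212,313,2])<.006)&(np.hypot(P[...,0]-.622,P[...,1]-.015)<.05)
q=np.ascontiguousarray(P[m][:,:2].astype(np.float32));print(m.sum(),q.mean(0))
if len(q): print(cv2.minEnclosingCircle(q),cv2.minAreaRect(q))
E
```

```text
0.22165635 [0.62226413 0.01343832 0.12476253] [0.51393362 0.00524961 0.00087178]
3801 [0.6212163  0.01417641]
((0.6221818923950195, 0.013129266910254955), 0.02672145701944828) ((0.6220955848693848, 0.013563059270381927), (0.05168793350458145, 0.05188353359699249), 70.65032196044922)
```

```bash
python3 -m handwheel '[[[0,0,0,1],[0,0,0,1],[0,0,0,1],[0,0,0,1],[0,0,0,1],[0,0,0,1],[0,0,0,1],[0,0,0,1],[0,0,0,1],[0,0,0,1],[-0.09,0,0.7,0],[0,0,0.7,0],[0,0,0.7,0],[0,0,0.7,0],[0,0,0.6,0],[0,0,0.6,0],[0,0,0,0]]]'
python3 g.py .622 .0137 .09
```

```text
t: 5.88
tcp_pos: [0.6211, 0.0138, 0.0898]
tool_rot: [0.739, 0.673, -0.001, -0.001]
force: [-0.4, 0.7, 0.3]
finger_gap: 0.992
gripper_force: 0.0
t 5.875 tcp [0.6211 0.0138 0.0898] q [-0.157  0.704  1.551  0.     0.89  -0.064] F [-0.4  0.7  0.3] M [-0.03  0.02  0.03] gap 0.9920602491011155 0.0
units [-0.00095274  0.03521504 -0.00950384] yaw 84.65590460345187
```

```bash
python3 -m handwheel '[[[0,0.03,0,0],[0,0,0,0],[0,0,0,0],[0,0,0,0],[0,0,0,0],[0,0,0,0],[0,0,0,0],[0,0,0,0]]]' 40 60
python3 g.py .622 .0137 .09
python3 -m handwheel '[[[0,0,0,0.5],[0,0,0,0.5],[0,0,0,0]]]'
python3 g.py .622 .0137 .09
```

```text
t: 6.88
tcp_pos: [0.6232, 0.0135, 0.0925]
tool_rot: [0.739, 0.673, 0.0, 0.001]
force: [-2.0, 0.1, 6.4]
finger_gap: 0.59
gripper_force: 62.6
t 6.875 tcp [0.6232 0.0135 0.0925] q [-0.157  0.701  1.547 -0.     0.892 -0.064] F [-2.   0.1  6.4] M [ 0.05  0.29 -0.03] gap 0.5904288346795616 62.60654236190021
units [ 0.00280561 -0.04906091  0.10023735] yaw 84.65838680954596
t: 7.25
tcp_pos: [0.6229, 0.0133, 0.0925]
tool_rot: [0.774, 0.634, 0.0, 0.0]
force: [-2.2, -0.7, 6.2]
finger_gap: 0.591
gripper_force: 62.8
t 7.25 tcp [0.6229 0.0133 0.0925] q [-1.580e-01  7.010e-01  1.547e+00 -1.000e-03  8.930e-01  4.100e-02] F [-2.2 -0.7  6.2] M [-0.09  0.36 -0.09] gap 0.5908341373748416 62.82066126354039
units [ 0.00957228 -0.03777792  0.10041554] yaw 78.63096136368152
```

```bash
python3 -m handwheel '[[[0,0,-0.08,0.5],[0,0,0,0.5],[0,0,0,0]]]' >/dev/null
python3 g.py .622 .0137 .09
python3 -m handwheel '[[[0,0,0,0.5],[0,0,0,0.5],[0,0,0,0]]]'>/dev/null
python3 g.py .622 .0137 .09
```

```text
t 7.625 tcp [0.6225 0.0131 0.0932] q [-1.580e-01  7.000e-01  1.547e+00 -1.000e-03  8.950e-01  1.440e-01] F [-1.7 -2.7 -0.5] M [-0.33  0.16  0.32] gap 0.5931463150038383 62.77123988606036
units [ 0.01563941 -0.02724178  0.1265894 ] yaw 72.76523087373648
t 8.0 tcp [0.6226 0.013  0.0932] q [-0.157  0.7    1.547 -0.003  0.895  0.247] F [-0.2 -2.2  0.8] M [-0.47  0.26  1.31] gap 0.587885055367208 63.14986146055162
units [ 0.01690981 -0.03156666  0.12880717] yaw 66.95163414024053
```

The moment jumps to 1.3 N m about 12–18° in this direction, so that is the stop. Turning the other way.

```bash
python3 -m handwheel '[[[0,0,0,-0.5],[0,0,0,-0.5],[0,0,0,-0.5],[0,0,0,-0.5],[0,0,0,-0.5],[0,0,0,-0.5],[0,0,0,-0.5],[0,0,0,-0.5],[0,0,0,-0.5],[0,0,0,-0.5],[0,0,0,-0.5],[0,0,0,-0.5],[0,0,0,0]]]'>/dev/null
python3 g.py .622 .0137 .09
python3 -m handwheel '[[[0,0,0,-0.5],[0,0,0,-0.5],[0,0,0,-0.5],[0,0,0,-0.5],[0,0,0,-0.5],[0,0,0,-0.5],[0,0,0,-0.5],[0,0,0,-0.5],[0,0,0,0]]]'>/dev/null
python3 g.py .622 .0137 .09
```

```text
t 9.625 tcp [0.6225 0.0142 0.0931] q [-0.157  0.7    1.547  0.002  0.895 -0.377] F [-1.3  0.5 -0.9] M [ 0.12  0.17 -0.05] gap 0.5928763254647351 63.06109280325472
units [-0.01771541 -0.02260245  0.12315626] yaw 102.51738850410999
t 10.75 tcp [0.6223 0.0141 0.0931] q [-1.570e-01  7.000e-01  1.547e+00  1.000e-03  8.960e-01 -7.950e-01] F [-0.9  1.6 -1.5] M [0.2  0.22 0.01] gap 0.5916905647183546 63.05979768745601
units [-0.00728922 -0.01793753  0.12385893] yaw 126.51429358503127
```

This way turns freely, now 42° from the start. Going on to about 66°, then a small trial lift.

```bash
python3 -m handwheel '[[[0,0,0,-0.5],[0,0,0,-0.5],[0,0,0,-0.5],[0,0,0,-0.5],[0,0,0,-0.5],[0,0,0,-0.5],[0,0,0,-0.5],[0,0,0,-0.5],[0,0,0,0],[0,0,0,0]]]'>/dev/null
python3 g.py .622 .0137 .09
python3 -m handwheel '[[[0,0,-0.06,0],[0,0,-0.06,0],[0,0,-0.06,0],[0,0,-0.06,0],[0,0,0,0]]]'>/dev/null
python3 g.py .622 .0137 .09
```

```text
t 12.0 tcp [0.6223 0.0139 0.0931] q [-1.570e-01  7.000e-01  1.547e+00  1.000e-03  8.960e-01 -1.214e+00] F [-2.3  1.2 -0.2] M [ 0.25  0.37 -0.02] gap 0.590812859643755 63.0564056430012
units [ 0.00654098 -0.01176745  0.12543527] yaw 150.5549275125719
t 12.625 tcp [0.6227 0.0135 0.0995] q [-0.157  0.691  1.544 -0.     0.907 -1.216] F [-2.6  1.4 -1.3] M [ 0.08  0.49 -0.03] gap 0.5875651184819622 63.04775604978204
units [ 0.02858019 -0.0079969   0.37949791] yaw 150.64734564892154
```

It is up 6 mm with only about 1 N of load, so the cap is free and the jar is staying down. Lifting the rest.

```bash
python3 -m handwheel '[[[0,0,-0.2,0],[0,0,-0.3,0],[0,0,-0.5,0],[0,0,-0.5,0],[0,0,-0.5,0],[0,0,-0.5,0],[0,0,-0.5,0],[0,0,-0.5,0],[0,0,-0.3,0],[0,0,0,0],[0,0,0,0],[0,0,0,0],[0,0,0,0]]]'>/dev/null
python3 g.py .622 .0137 .09
python3 - <<'E'
from station import *
import cv2,numpy as np
a=snapshot("scene")[0][130:290,200:400];b=snapshot("wrist")[0]
cv2.imwrite("pics/end.png",np.vstack([cv2.resize(a,(400,320)),cv2.resize(b,(400,250))])[:,:,::-1])
E
```

```text
t 14.25 tcp [0.6226 0.0136 0.1938] q [-0.157  0.567  1.475 -0.     1.1   -1.216] F [-0.3 -0.2 -0.5] M [-0.    0.02  0.01] gap 0.590086106158588 63.050631769001484
units [ 0.01757263 -0.00572988  4.15272543] yaw 150.64921097730803
```

View pics/end.png

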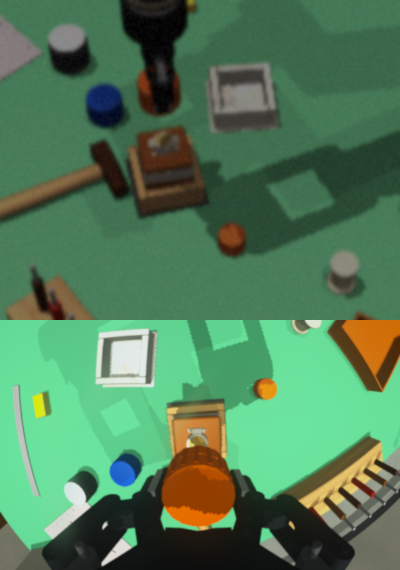

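The scene view (top half) shows the cap held in the gripper at (158,92) above the open jar, whose neck is exposed at (165,143) and which is still seated in its stand. In the wrist view (198,485) the cap looks level. It was lifted about 100 mm, so I am handing in.

```bash
python3 -c "from station import *;print(sign_off())"
```

```text
the job is handed in; nothing more can be done
None
```

I turned the cap about 66° the free way, lifted it about 100 mm off the jar and handed the job in with it still gripped level above the open jar; the jar stayed down in its stand, and the hand-in returned no verdict.

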